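# Lock the grinder's bean chamber and start a dose

## Robot

A 6-joint arm with a two-finger parallel gripper is mounted at the origin on a cart in front of the work surface, level with it; the furniture and walls round the work are solid. World frame = base frame: x ahead of the robot, y to its left, z up, the work surface at z = 0. Lengths are in mm, angles in rad, forces in N, time in s.
With the tool pointing down it reaches from about 350 to 775 mm from the base axis. Payload 7.3 kg.
Tool frame: the origin (TCP) lies at the very end of the fingers, on their centre line; the grasp point (between the pads) lies 19 mm behind it (bot.grip_point_offset is the distance from the TCP to the grasp point, in mm); z points along the fingers, y is the line along which they close (so a half turn about z gives the same grasp; the last joint's range is limited). The gripper opens to 92 mm and grips with 3 to 60 N. Pads are 19 mm wide; open, the fingers measure 130 mm over their backs; the gripper's body (75 mm by 190 mm) begins 47 mm behind the grasp point.
Start: joints at [1.107, 0.342, 1.524, -0, 1.275, -0.146], TCP at [164.036, 498.735, 226.741] pointing down, gripper open.
Joint ranges: [-2.53, 2.53], [-0.77, 2.02], [0.04, 2.7], [-1, 4.14], [0.28, 2.66], [-3.11, 3.11]. Speed limits (rad/s): [2.57, 2.57, 3.14, 3.14, 3.14, 3.14].

## Interface

Orientations are given as [roll, pitch, yaw] about the fixed x, y, z axes, in that order (R = Rz(yaw) Ry(pitch) Rx(roll)).
In Python, from plant import bot gives the robot as it stands. The module is installed in compiled form; this text tells all that it offers.
- The arm moves only by the shell command python3 -m jog 'ROWS' [OPENING]. ROWS is JSON, a list of rows, each a list of 6 numbers: the shift along the tool's x, y, z in mm, then the turn, a rotation vector about the tool's x, y, z in rad. In form: [[dx, dy, dz, rx, ry, rz], ...]. A call has 1 to 12 rows; each row shifts and turns the commanded pose from where the row before left it, along the tool's axes as they then stand; what a row does not reach is not made up. A row lasts 1/10 s, in which the tool goes at most 50 mm and 8.59 degrees, less where a joint would pass 70% of its speed; a pose out of reach is approached as far as the arm can. A call with a gripper value outside its range is refused whole. OPENING is the opening in per cent of the stroke, from 0 (shut) to 100 (fully open), set as the call begins (- or left out, the last holds). The fingers move at their own pace and stop on an object; the grip force is fixed at half the most. Time passes only in rows, so rows that do not move let the fingers close. It gives the time, the measured TCP pose, the force, the opening and the grip force at its end, in the units of the state.
- bot.get_obs(): the state, without advancing time (a new reading comes with each control period).
- bot.capture(name): name is "scene" or "top" or "wrist"; returns the picture (384x512x3 uint8, red, green, blue); there is no depth.
- bot.camera_model(name): a dict with "fx", "fy", "cx", "cy" (pixels), "dist_coeffs" ([k1, k2, p1, p2, k3] as OpenCV has them; the pictures are not rectified), "position" and "orientation" of the camera in the world; the wrist camera has in their place "T_tool_cam" (4x4, takes a point from camera to tool coordinates, whose origin is the TCP and whose axes are the flange's). Camera axes: x right, y down, z forward; pixel columns grow to the right and rows downward; lengths in mm; the calibration is good to about 2 mm. A picture is of the moment at which its call begins: read the wrist's pose just before it. camera_model takes no time and is no camera call.
- bot.close_job(): hands the job in; it is judged then, once.
Trained networks look in the newest picture that a camera, given by its name, has taken for a name from the list of things; names that differ only in an ending like _2 or _b are one class to them, and where a whole thing is asked for, a point or a joint stands for the part that bears it (a point fixed in the world has none). Each returns a list of dicts, best first, with "p" (0 to 1); they miss things now and then, are a little off and sometimes report something else, mostly with a low value. They report only what shows in the picture. A call takes as long as a camera call.
- bot.outline_of(target, camera): "mask" (384x512 bool, what is visible of it) and "pixel" ([column, row] in pixels, amid what is visible of it).
The state is a dict: "time": time; "joint_positions": joint angles; "dq": joint speeds; "tau": joint torques, N m; "tool_pos": TCP position; "tcp_rot": TCP orientation; "contact_force": force on the tool from outside, world axes, zero at the start; "moment": the same for the moment, N m; "grip_width": finger opening in mm; "finger_force": force on a finger pad.
Only numpy, scipy, OpenCV 4.12 (cv2) and the standard library are available. Lean on these libraries where they do the work, as an engineer would, in place of code of your own. Each camera call takes 0.05 s, during which the arm holds its last target. There are 200 camera calls.

## Task

The bean chamber of the small countertop coffee grinder is open: turn its lock collar clockwise, regrasping as needed, past the click until its white pointer stands at the red locked mark. Only then press the green two-stage button down to its halfway stop, pause there for a good second to wake the grinder, press it fully down to start the dose, and let it spring back. Leave the pitcher, glass, leveller and shaker where they stand.

Things in the scene. Friction and masses are not known exactly. Their poses are not given: they have to be found in the camera images.
- grinder: Low white coffee grinder, fixed, 124 (x) x 204 (y) x 80 mm high to its dark steel deck. Origin: centre of its underside, on the worktop; x to its back, y to its left, z up; its front (vents, chute, red mark) faces the robot at yaw 0. The collar's vertical axis stands at y = +38 mm, the button's at y = -64 mm (both x = 0).
- collar_grip (a point): Point on the collar's axis, 110 mm above the worktop, centre of the ribbed grey grip ring: 60 mm across, side from 91 to 126 mm above the worktop, grip it across at any yaw from above, firmly. Under it is the collar's black flange, 84 mm across, top 91 mm up: keep fingertips above 93 mm. In the ring stands a fixed neck with an amber dome, top 134 mm up.
- collar (a joint): Collar angle, rad, growing clockwise from above: 0 pointer at the white open mark, 2.4 hard stop, pointer at the red mark. Starts at 0 to 0.45, so it takes more than most wrists turn in one grasp. Friction 0.06 Nm, stays where left; a spring detent from 2.03 to 2.37 needs about 0.5 Nm up to 2.2, then snaps on to the stop; left before 2.2 it springs back. Locked: above 2.31. A light grip slips.
- pointer_tip (a point): Tip of the white pointer bar on the collar's flange, 50 mm from the collar's axis.
- lock_mark (a point): Centre of the red locked mark, a 9 x 6 mm bar on the front edge of the deck, 54 mm from the collar's axis, 80 mm above the worktop.
- button_top (a point): Centre of the top of the green button cap, 30 mm across, 116 mm above the worktop when released; pressed straight down (total travel 13 mm). Grey bezel round it, 44 mm across, top 89 mm above the worktop.
- stage1 (a joint): First stage of the button in m, 0 released to 0.008 at the halfway stop; soft spring, 1.6 N at first touch rising to 4.8 N. At the halfway stop the resistance jumps.
- stage2 (a joint): Second stage of the button in m, beyond the halfway stop: 0 until about 11 N is exceeded, 0.005 fully down at about 17 N (stage1 then stays at 0.008). Both spring back when released.
- milk_pitcher: Steel milk pitcher, 72 x 86 x 94 mm, loose bystander; origin at the centre of its underside.
- tasting_glass: Clear tasting glass, 55 mm across, 75 mm tall, loose bystander; origin at the centre of its underside.
- leveller: Dark round coffee leveller, 62 mm across, 33 mm tall, loose bystander; origin at the centre of its underside.
- cocoa_shaker: Pale cocoa shaker, 62 mm across, 106 mm tall, loose bystander; origin at the centre of its underside.

How it is judged:
By the outcome, as a careful person would: the job done as asked, in the order asked, and still so for the second after the job is handed in, with the robot touching nothing.
It also fails if it takes over 64 s, if anything falls off the work surface, if the arm or the gripper's body presses on something with over 40 N, if the wrist force passes 120 N, or if a joint passes its speed limit or range.

## Working session

There is one attempt and no reset: what is moved stays moved. The work goes in short steps, Python scripts to look and compute and a shell command to move; the robot and the scene stay as the last step left them, time stands still between calls to the robot, and variables do not carry over. Pictures are saved under pics/ and viewed, at most 10 in all, crops included, and the job is handed in when it is done.

```bash
mkdir -p pics; cat > h.py <<'E'
import numpy as np, cv2
from scipy.spatial.transform import Rotation as R
from plant import bot
def pose():
    o=bot.get_obs(); return np.array(o["tool_pos"]),R.from_euler('xyz',o["tcp_rot"]),o
def cam(name):
    m=bot.camera_model(name); K=np.array([[m['fx'],0,m['cx']],[0,m['fy'],m['cy']],[0,0,1.]])
    if 'T_tool_cam' in m:
        p,r,_=pose(); T=np.array(m['T_tool_cam']); return K,np.array(m['dist_coeffs']),p+r.apply(T[:3,3]),r.as_matrix()@T[:3,:3]
    o=np.array(m['orientation']); Rm=o if o.shape==(3,3) else R.from_euler('xyz',o).as_matrix()
    return K,np.array(m['dist_coeffs']),np.array(m['position']),Rm
def topix(c,P):
    K,d,t,Rm=c; P=np.atleast_2d(np.array(P,float)); return cv2.projectPoints((P-t)@Rm,np.zeros(3),np.zeros(3),K,d)[0][:,0]
def atz(c,px,z):
    K,d,t,Rm=c; u=cv2.undistortPoints(np.array([[px]],float),K,d)[0,0]; v=Rm@np.array([u[0],u[1],1]); return t+v*(z-t[2])/v[2]
def save(img,n): cv2.imwrite(f'pics/{n}.png',cv2.cvtColor(img,cv2.COLOR_RGB2BGR))
E
python3 - <<'E'
from h import *
for n in("scene","top"):
    c=cam(n); save(bot.capture(n),n+"0"); print(n,c[2].round(),c[3].round(2).tolist())
    for t,z in(("collar_grip",110),("button_top",116),("lock_mark",80),("pointer_tip",88),("grinder",40),("milk_pitcher",47),("tasting_glass",37),("leveller",20),("cocoa_shaker",53)):
        for r in bot.outline_of(t,n)[:2]: print(t,round(r['p'],2),np.round(r['pixel']),atz(c,r['pixel'],z).round(),r['mask'].sum())
print(bot.get_obs())
E
python3 -c "
import cv2,numpy as np
cv2.imwrite('pics/both.png',cv2.resize(np.vstack([cv2.imread('pics/scene0.png'),cv2.imread('pics/top0.png')]),(400,600)))"
```

```text
scene [  54. -695. 1033.] [[0.83, -0.41, 0.37], [-0.55, -0.6, 0.58], [-0.02, -0.69, -0.72]]
collar_grip 0.9 [258. 205.] [490.  13. 110.] 465
lock_mark 0.66 [264. 224.] [476. -34.  80.] 3180
pointer_tip 0.73 [257. 207.] [492.  23.  88.] 430
pointer_tip 0.44 [306. 279.] [ 462. -247.   88.] 818
grinder 0.64 [266. 224.] [503.  -8.  40.] 3162
milk_pitcher 0.98 [224. 145.] [573. 362.  47.] 559
milk_pitcher 0.22 [276. 226.] [518. -38.  47.] 84
tasting_glass 0.82 [190. 158.] [452. 378.  37.] 344
tasting_glass 0.66 [275. 226.] [519. -29.  37.] 89
leveller 0.6 [336. 276.] [ 563. -253.   20.] 480
cocoa_shaker 0.96 [304. 277.] [ 477. -223.   53.] 820
top [ 290.   60. 1146.] [[0.11, -0.97, 0.2], [-0.99, -0.11, 0.02], [0.01, -0.2, -0.98]]
collar_grip 0.58 [273. 195.] [477.  33. 110.] 389
button_top 0.51 [310. 198.] [481. -73. 116.] 87
lock_mark 0.56 [287. 193.] [495.  -8.  80.] 2926
pointer_tip 0.78 [273. 193.] [487.  31.  88.] 364
pointer_tip 0.39 [288. 192.] [494. -11.  88.] 2929
grinder 0.77 [287. 193.] [503. -12.  40.] 2909
milk_pitcher 0.65 [171. 161.] [561. 357.  47.] 561
tasting_glass 0.66 
[... 198 characters left out ...]
.0, 'joint_positions': array([ 1.10698812e+00,  3.41971580e-01,  1.52410379e+00,  2.23717025e-05,
        1.27543803e+00, -1.46028259e-01]), 'dq': array([ 1.66772564e-03, -1.23458297e-03,  5.06455231e-04, -1.04805167e-04,
       -7.51820071e-05, -1.95038100e-04]), 'tau': array([-3.87605205e-04, -4.31158912e+01, -2.44476396e+01,  7.19017116e-02,
        4.84367798e-02,  2.67383479e-05]), 'tool_pos': array([164.02984035, 498.72397387, 226.75394368]), 'tcp_rot': array([ 3.14151113e+00, -9.64337485e-06,  2.82380620e+00]), 'contact_force': array([ 0.92778427,  0.52602305, -0.00554034]), 'moment': array([ 0.00530302, -0.05222444, -0.07534262]), 'finger_force': 0.0, 'grip_width': 91.71307228843565}
```

View pics/top0.png

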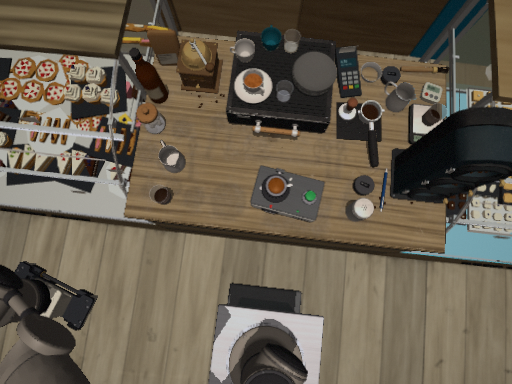

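View pics/scene0.png

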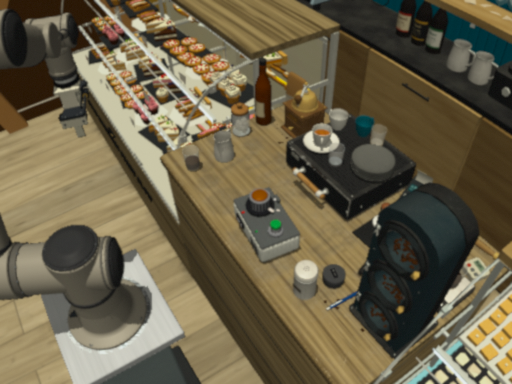

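The top view shows the grinder at about (287,193), with the collar and amber dome at (276,186) and the green button at (310,197). The scene view agrees, with the dome at (260,197) and the button at (276,226). The bystanders stand well clear. I'll move above the collar first, keeping the present yaw because it leaves about 2.5 rad or more of clockwise wrist travel.

```bash
python3 - <<'E'
from h import *
c=cam("top"); print(atz(c,(276,186),134).round(),atz(c,(310,197),116).round())
p,r,o=pose(); g=np.array([485,30,250]); print(r.inv().apply(g-p).round(1)); print(np.round(bot.camera_model("wrist")['T_tool_cam'],2).tolist())
E
```

```text
[500.  27. 134.] [483. -73. 116.]
[-451.4 -345.   -23.3]
[[-0.0, -0.96, -0.27, 74.14], [1.0, -0.0, 0.0, -0.09], [-0.0, -0.27, 0.96, -158.31], [0.0, 0.0, 0.0, 1.0]]
```

```bash
python3 -m jog '[[-15,-12,-10,0,0,0],[-35,-27,-14,0,0,0],[-35,-27,0,0,0,0],[-36,-27,0,0,0,0],[-36,-27,0,0,0,0],[-36,-27,0,0,0,0],[-36,-27,0,0,0,0],[-36,-27,0,0,0,0],[-36,-27,0,0,0,0],[-36,-27,0,0,0,0],[-36,-27,0,0,0,0],[-36,-27,0,0,0,0]]' && python3 -m jog '[[-30,-25,0,0,0,0],[-12,-11,0,0,0,0],[0,0,0,0,0,0]]' 
python3 - <<'E'
from h import *
p,r,o=pose(); c=cam("wrist"); im=bot.capture("wrist"); save(im,"w1")
print(p,o['tcp_rot'],o['joint_positions'].round(2))
for t,z in(("collar_grip",126),("button_top",116),("lock_mark",80),("pointer_tip",91),("grinder",80)):
    for q in bot.outline_of(t,"wrist")[:2]: print(t,round(q['p'],2),np.round(q['pixel']),atz(c,q['pixel'],z).round(1),q['mask'].sum())
E
```

```text
time: 2.2
tool_pos: [456.8, 75.6, 250.9]
tcp_rot: [3.141, 0.001, 2.823]
contact_force: [0.7, -0.5, -0.1]
grip_width: 91.6
finger_force: 0.0
time: 2.5
tool_pos: [485.2, 28.6, 250.4]
tcp_rot: [-3.142, -0.0, 2.821]
contact_force: [0.1, 0.7, -0.3]
grip_width: 91.8
finger_force: 0.0
[485.24706899  28.58360073 250.36247856] [-3.14152466e+00 -4.31445115e-04  2.82081144e+00] [-0.1   0.25  1.58  0.    1.31 -1.35]
collar_grip 0.85 [257. 175.] [480.2  32.6 126. ] 2276
collar_grip 0.51 [237. 179.] [478.2  10.6 126. ] 14002
button_top 0.93 [175. 206.] [488.2 -70.5 116. ] 483
lock_mark 0.7 [236. 181.] [490.3   1.4  80. ] 13852
pointer_tip 0.94 [258. 176.] [490.6  30.4  91. ] 2169
grinder 0.9 [232. 185.] [493.1  -4.3  80. ] 13903
grinder 0.49 [484. 148.] [548.2 317.9  80. ] 2711
```

View pics/w1.png

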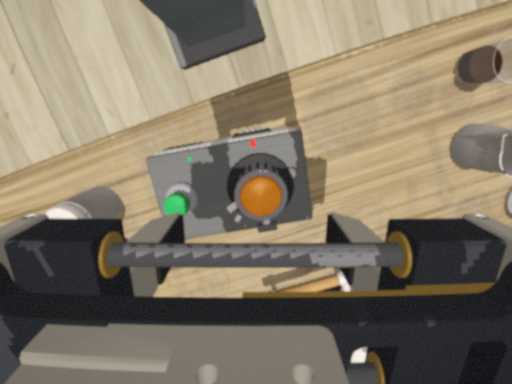

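The wrist view (image up is towards the robot) shows the amber dome at (262,197), the red mark at (252,143) and the green button at (176,204). There are pale spots near (232,212) and (267,227), so I'll enlarge that area.

```bash
python3 - <<'E'
from h import *
c=cam("wrist"); im=cv2.imread('pics/w1.png'); cv2.imwrite('pics/w1c.png',cv2.resize(im[120:250,140:320],(792,572),interpolation=cv2.INTER_CUBIC))
hsv=cv2.cvtColor(im,cv2.COLOR_BGR2HSV)
def blob(lo,hi,box):
    m=cv2.inRange(hsv,lo,hi); k=np.zeros_like(m); x0,x1,y0,y1=box; k[y0:y1,x0:x1]=m[y0:y1,x0:x1]; ys,xs=np.nonzero(k); return np.array([(xs.min()+xs.max())/2,(ys.min()+ys.max())/2]),np.array([xs.mean(),ys.mean()]),len(xs)
for n,lo,hi,b,z in(("dome",(5,150,80),(20,255,255),(225,300,160,230),128),("red",(0,180,120),(4,255,255),(240,265,130,155),80),("green",(55,150,100),(80,255,255),(155,200,185,225),114)):
    a,m,k=blob(lo,hi,b); print(n,a,m,k,atz(c,m,z).round(1))
E
```

```text
dome [260.5 195.5] [260.46135647 195.39589905] 1268 [502.3  32.  128. ]
red [252. 143.] [252.4 142.6] 10 [449.6  39.6  80. ]
green [176. 204.] [175.9241573 203.8988764] 356 [485.9 -66.9 114. ]
```

View pics/w1c.png

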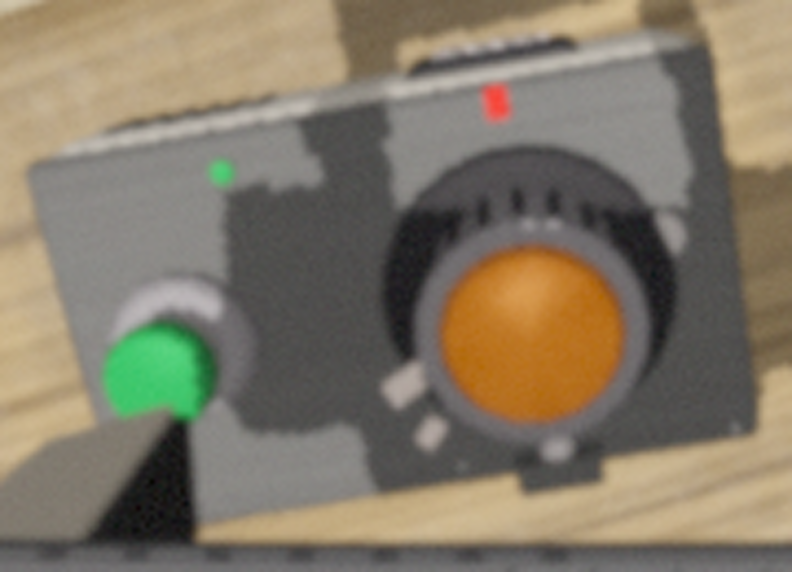

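The pointer is at crop (405,385), the white open mark at (430,432) and the red mark at (496,102). The dome, button and red-mark fixes agree: collar axis about (502,32), grinder yaw about -0.16. I'll centre, go halfway down and check.

```bash
python3 - <<'E'
from h import *
c=cam("wrist"); ax=np.array([502.3,32]); th=lambda v:np.arctan2(v[1],v[0])
red=th(np.array([449.6,39.6])-ax)
for px,z in(((232,207.5),93),((237.7,218.2),80)):
    q=atz(c,px,z)[:2]-ax; print(np.hypot(*q).round(1), ((th(q)-red)%6.283).round(2))
p,r,o=pose(); print(r.inv().apply(np.array([502.3,32,170])-p).round(1))
E
```

```text
44.4 2.06
55.5 2.42
[-17.1   6.3  81. ]
```

```bash
python3 -m jog '[[-8,3,15,0,0,0],[-9,3,30,0,0,0],[0,0,26,0,0,0],[0,0,10,0,0,0],[0,0,0,0,0,0]]' 90
python3 - <<'E'
from h import *
p,r,o=pose(); c=cam("wrist"); im=bot.capture("wrist"); save(im,"w2")
hsv=cv2.cvtColor(im,cv2.COLOR_RGB2HSV)
m=cv2.inRange(hsv,(5,150,80),(20,255,255)); n,l,s,ce=cv2.connectedComponentsWithStats(m); i=1+s[1:,4].argmax()
print(s[i],ce[i],topix(c,[502.3,32,128]).round(1), atz(c,ce[i],128).round(1)); print(p,r.inv().apply(np.r_[atz(c,ce[i],128)[:2],96]-p).round(1))
E
```

```text
time: 3.3
tool_pos: [501.7, 31.1, 168.8]
tcp_rot: [-3.141, -0.003, 2.825]
contact_force: [0.1, 0.7, -0.7]
grip_width: 82.4
finger_force: 0.0
[ 225  183   57   54 2410] [253.15062241 209.38298755] [[256.1 207.4]] [503.2  29.2 128. ]
[501.71549754  31.14313317 168.83465006] [-2.2 -1.3 72.8]
```

View pics/w2.png

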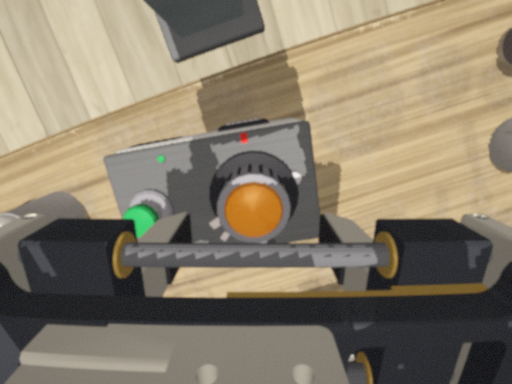

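The dome sits midway between the fingers at (253,209), with both fingers clear of the ring. I'll descend to z = 96 and grip.

```bash
python3 -m jog '[[-2,-1,10,0,0,0],[0,0,20,0,0,0],[0,0,20,0,0,0],[0,0,13,0,0,0],[0,0,7,0,0,0],[0,0,2.5,0,0,0],[0,0,0,0,0,0]]' 90; python3 -m jog '[[0,0,0,0,0,0],[0,0,0,0,0,0],[0,0,0,0,0,0],[0,0,0,0,0,0],[0,0,0,0,0,0],[0,0,0,0,0,0]]' 0
```

```text
time: 4.05
tool_pos: [504.7, 28.9, 97.6]
tcp_rot: [3.141, 0.001, 2.824]
contact_force: [0.3, -0.5, 0.3]
grip_width: 82.9
finger_force: 0.0
time: 4.65
tool_pos: [504.5, 28.9, 97.5]
tcp_rot: [3.141, 0.001, 2.824]
contact_force: [-0.0, -0.5, 4.4]
grip_width: 59.5
finger_force: 30.0
```

```bash
python3 -m jog '[[0,0,0,0,0,0.03],[0,0,0,0,0,0.07],[0,0,0,0,0,0.1],[0,0,0,0,0,0.1],[0,0,0,0,0,0.1],[0,0,0,0,0,0.1],[0,0,0,0,0,0.1],[0,0,0,0,0,0.1],[0,0,0,0,0,0.1],[0,0,0,0,0,0.1],[0,0,0,0,0,0.05],[0,0,0,0,0,0]]'
python3 - <<'E'
from h import *
o=pose()[2]; print(o['moment'].round(2),o['joint_positions'].round(2))
E
```

```text
time: 5.85
tool_pos: [505.0, 29.4, 97.6]
tcp_rot: [3.14, -0.0, 1.873]
contact_force: [2.7, 4.2, 2.6]
grip_width: 59.7
finger_force: 30.0
[ 0.42 -0.13 -0.04] [-0.09  0.45  1.75  0.    0.93 -0.4 ]
```

```bash
python3 -m jog '[[0,0,0,0,0,0.06],[0,0,0,0,0,0.1],[0,0,0,0,0,0.1],[0,0,0,0,0,0.1],[0,0,0,0,0,0.1],[0,0,0,0,0,0.1],[0,0,0,0,0,0.1],[0,0,0,0,0,0.08],[0,0,0,0,0,0.08],[0,0,0,0,0,0.07]]'
python3 - <<'E'
from h import *
o=pose()[2]; print(o['moment'].round(2),o['joint_positions'].round(2))
E
```

```text
time: 6.85
tool_pos: [505.6, 29.3, 97.6]
tcp_rot: [3.139, -0.002, 0.983]
contact_force: [4.3, 2.7, -1.8]
grip_width: 59.8
finger_force: 30.0
[ 0.55 -0.43  0.1 ] [-0.09  0.45  1.75  0.    0.93  0.49]
```

```bash
python3 -m jog '[[0,0,0,0,0,0.06],[0,0,0,0,0,0.06],[0,0,0,0,0,0]]'
python3 -c "
from h import *
o=pose()[2]; print(o['moment'].round(2))"
python3 -m jog '[[0,0,0,0,0,0.05],[0,0,0,0,0,0.05],[0,0,0,0,0,0]]'
python3 - <<'E'
from h import *
p,r,o=pose(); print(o['moment'].round(2)); c=cam("wrist"); im=bot.capture("wrist"); save(im,"w3")
E
```

```text
time: 7.15
tool_pos: [505.7, 29.2, 97.6]
tcp_rot: [3.14, -0.003, 0.863]
contact_force: [3.0, 2.8, 4.8]
grip_width: 59.3
finger_force: 30.0
[ 0.43 -0.38 -0.33]
time: 7.45
tool_pos: [505.3, 28.7, 97.6]
tcp_rot: [3.139, -0.001, 0.766]
contact_force: [3.2, 0.4, 2.3]
grip_width: 59.4
finger_force: 30.0
[-0.11 -0.41  0.46]
```

View pics/w3.png

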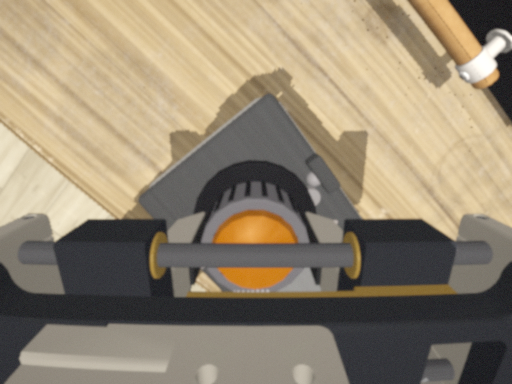

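The gripper hides the pointer in this view. The moment swung from -0.33 (detent pulling onward) to +0.46 (stop resisting) at 2.06 rad turned, which is about where I expected the stop. I'll push a little more to confirm.

```bash
python3 -m jog '[[0,0,0,0,0,0.04],[0,0,0,0,0,0.04],[0,0,0,0,0,0]]'
python3 -c "
from h import *
o=pose()[2]; print(o['moment'].round(2))"
```

```text
time: 7.8
tool_pos: [505.1, 28.5, 97.7]
tcp_rot: [3.14, -0.001, 0.686]
contact_force: [3.4, -1.2, 4.5]
grip_width: 59.6
finger_force: 30.0
[-0.39 -0.48  0.59]
```

```bash
python3 -m jog '[[0,0,0,0,0,0.05],[0,0,0,0,0,0.05],[0,0,0,0,0,0]]'
python3 -c "
from h import *
o=pose()[2]; print(o['moment'].round(2))"
python3 -m jog '[[0,0,0,0,0,0.08],[0,0,0,0,0,0.08],[0,0,0,0,0,0]]'
python3 -c "
from h import *
o=pose()[2]; print(o['moment'].round(2))"
```

```text
time: 8.1
tool_pos: [505.1, 28.5, 97.7]
tcp_rot: [3.14, -0.001, 0.586]
contact_force: [4.0, -3.0, 5.6]
grip_width: 59.2
finger_force: 30.0
[-0.47 -0.48  0.49]
time: 8.4
tool_pos: [505.0, 28.5, 97.7]
tcp_rot: [3.14, -0.001, 0.425]
contact_force: [3.4, -1.2, 5.6]
grip_width: 59.5
finger_force: 30.0
[-0.51 -0.38  0.13]
```

The moment now falls while the tool keeps turning, so the grip is likely slipping at the stop. I'll release, rise, turn the camera back to the robot side and look.

```bash
python3 -m jog '[[0,0,0,0,0,0],[0,0,0,0,0,0],[0,0,0,0,0,0],[0,0,-5,0,0,0],[0,0,-15,0,0,0],[0,0,-30,0,0,0],[0,0,-40,0,0,0],[0,0,-40,0,0,-0.1],[0,0,-20,0,0,-0.14],[0,0,0,0,0,-0.14],[0,0,0,0,0,-0.14],[0,0,0,0,0,-0.14]]' 90; python3 -m jog '[[0,0,0,0,0,-0.14],[0,0,0,0,0,-0.14],[0,0,0,0,0,-0.14],[0,0,0,0,0,-0.14],[0,0,0,0,0,-0.14],[0,0,0,0,0,-0.14],[0,0,0,0,0,-0.14],[0,0,0,0,0,-0.14],[0,0,0,0,0,-0.14],[0,0,0,0,0,-0.14],[0,0,0,0,0,-0.14],[0,0,0,0,0,0]]'
python3 - <<'E'
from h import *
p,r,o=pose(); print(o['tcp_rot'],p); c=cam("wrist"); im=bot.capture("wrist"); save(im,"w4")
x,y=topix(c,[490,10,90])[0].astype(int); print(x,y); cr=im[max(0,y-70):y+60,max(0,x-90):x+90]; save(cv2.resize(cr,None,fx=4.4,fy=4.4,interpolation=cv2.INTER_CUBIC),"w4c")
hsv=cv2.cvtColor(im,cv2.COLOR_RGB2HSV)
for n,lo,hi,z in(("dome",(5,150,80),(20,255,255),128),("red",(0,180,120),(4,255,255),80),("green",(55,150,100),(80,255,255),114)):
    l,s,ce=cv2.connectedComponentsWithStats(cv2.inRange(hsv,lo,hi))[1:]
    for i in [1+j for j in np.argsort(-s[1:,4])[:2]]: print(n,s[i],ce[i].round(1),atz(c,ce[i],z).round(1))
E
```

```text
time: 9.6
tool_pos: [503.9, 29.0, 247.6]
tcp_rot: [-3.141, -0.0, 1.09]
contact_force: [-0.5, 0.2, -0.2]
grip_width: 82.9
finger_force: 0.0
time: 10.8
tool_pos: [503.9, 29.0, 247.3]
tcp_rot: [-3.142, -0.001, 2.625]
contact_force: [-0.5, 0.6, -0.2]
grip_width: 82.5
finger_force: 0.0
[-3.14153518e+00 -5.91567051e-04  2.62524875e+00] [503.94680065  28.96005614 247.28193743]
235 171
dome [ 234  162   43   40 1328] [255.1 181.2] [503.9  29.1 128. ]
dome [ 228  284  258   14 1260] [380.1 291.5] [704.2  94.5 128. ]
red [238 129   3   4   8] [238.8 130.4] [450.4  37.   80. ]
green [163 196  24  20 347] [174.3 205.3] [485.9 -68.9 114. ]
green [180 159   2   2   4] [180.5 159.5] [444.5 -32.3 114. ]
```

View pics/w4c.png

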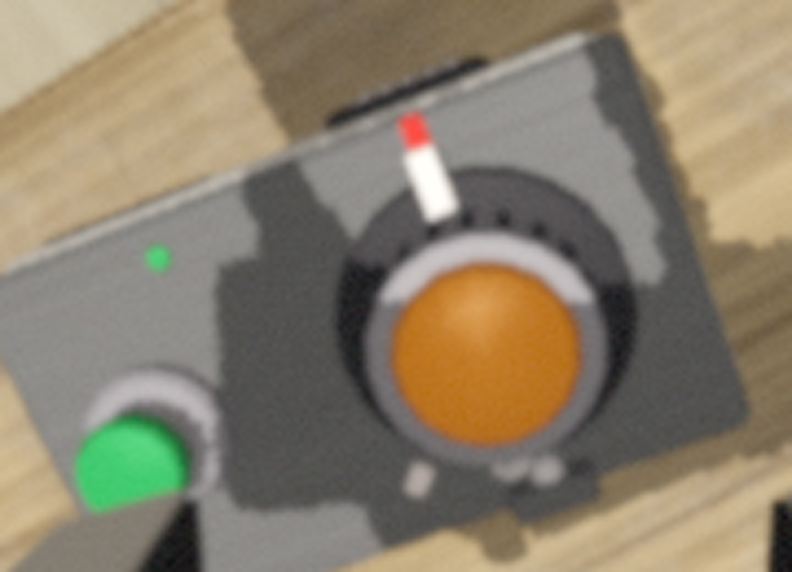

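The white pointer bar now lines up with the red mark at crop (415,130), so the collar is locked. Next I'll work out the move to the button and check the pointer angle numerically.

```bash
python3 - <<'E'
from h import *
c=cam("wrist"); p,r,o=pose(); ax=np.array([503.9,29.1]); th=lambda v:np.arctan2(v[1],v[0])
f=lambda x,y,z:atz(c,(145+x/4.4,101+y/4.4),z)[:2]-ax
for a in(f(440,215,93),f(418,152,93),f(414,130,80)): print(a.round(1),np.hypot(*a).round(1),th(a).round(3))
print(r.inv().apply(np.array([487,-71,125])-p).round(1))
E
```

```text
[-30.8   4.1] 31.1 3.009
[-48.1   7.5] 48.6 2.987
[-53.    8.4] 53.7 2.985
[-35.  -95.2 122.3]
```

Pointer and mark agree to within 0.02 rad. Now I'll go above the button with the fingers closed.

```bash
python3 -m jog '[[-7,-19,0,0,0,0],[-14,-38,0,0,0,0],[-14,-38,0,0,0,0],[0,0,0,0,0,0],[0,0,0,0,0,0],[0,0,20,0,0,0],[0,0,35,0,0,0],[0,0,35,0,0,0],[0,0,20,0,0,0],[0,0,10,0,0,0],[0,0,2,0,0,0],[0,0,0,0,0,0]]' 0
python3 - <<'E'
from h import *
p,r,o=pose(); c=cam("scene"); im=bot.capture("scene"); print(p,o['contact_force'])
x,y=topix(c,[487,-71,116])[0].astype(int); save(cv2.resize(im[y-50:y+40,x-65:x+65],None,fx=5,fy=5,interpolation=cv2.INTER_CUBIC),"s2")
E
```

```text
time: 12.05
tool_pos: [488.2, -70.5, 125.8]
tcp_rot: [3.141, 0.001, 2.624]
contact_force: [-0.0, -0.2, 0.5]
grip_width: 0.2
finger_force: 0.0
[488.2485437  -70.53484333 125.84837213] [-0.01071421 -0.15362295  0.46550004]
```

View pics/s2.png

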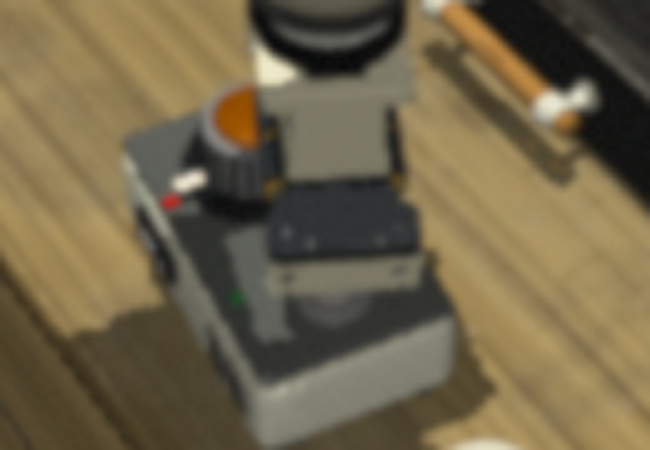

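The closed fingers hover over the button, which is hidden behind them; its bezel shows at (335,305). The pointer is still at the red mark at (172,203). I'll press down to just short of the halfway stop.

```bash
python3 -m jog '[[0,0,5,0,0,0],[0,0,4,0,0,0],[0,0,3,0,0,0],[0,0,3,0,0,0],[0,0,1.5,0,0,0],[0,0,0,0,0,0]]'
```

```text
time: 12.7
tool_pos: [488.0, -71.1, 108.9]
tcp_rot: [3.141, 0.001, 2.624]
contact_force: [0.9, 0.1, 4.1]
grip_width: 0.5
finger_force: 2.0
```

```bash
python3 -m jog '[[0,0,0.6,0,0,0],[0,0,0.5,0,0,0],[0,0,0,0,0,0]]'; python3 -c "
from h import *
o=pose()[2]; print(o['tool_pos'],o['contact_force'])"
```

```text
time: 13.0
tool_pos: [488.0, -71.1, 107.9]
tcp_rot: [3.141, 0.001, 2.624]
contact_force: [1.3, -0.5, 5.4]
grip_width: 0.4
finger_force: 2.4
[487.96679397 -71.05779151 107.89109046] [ 1.29586284 -0.50625157  5.35220252]
```

```bash
python3 -m jog '[[0,0,0.3,0,0,0],[0,0,0,0,0,0]]'; python3 -c "
from h import *
o=pose()[2]; print(o['tool_pos'],o['contact_force'])"
```

```text
time: 13.2
tool_pos: [488.0, -71.1, 107.8]
tcp_rot: [3.141, 0.001, 2.624]
contact_force: [-0.2, 0.2, 6.9]
grip_width: 0.8
finger_force: 3.4
[488.00425155 -71.08937883 107.79712603] [-0.18257577  0.21800387  6.86767153]
```

The force is 6.9 N at z = 107.8, between 4.8 and 11 N, so the button is on the halfway stop. I'll hold 1.2 s there, then press fully.

```bash
python3 -m jog '[[0,0,0,0,0,0],[0,0,0,0,0,0],[0,0,0,0,0,0],[0,0,0,0,0,0],[0,0,0,0,0,0],[0,0,0,0,0,0],[0,0,0,0,0,0],[0,0,0,0,0,0],[0,0,0,0,0,0],[0,0,0,0,0,0],[0,0,0,0,0,0],[0,0,0,0,0,0]]'; python3 -m jog '[[0,0,2,0,0,0],[0,0,2,0,0,0],[0,0,2,0,0,0],[0,0,0.5,0,0,0],[0,0,0,0,0,0],[0,0,0,0,0,0]]'
```

```text
time: 14.4
tool_pos: [488.0, -71.1, 107.8]
tcp_rot: [3.141, 0.001, 2.624]
contact_force: [0.5, 0.0, 6.2]
grip_width: 0.4
finger_force: 3.4
time: 15.0
tool_pos: [488.2, -71.1, 102.4]
tcp_rot: [3.141, 0.002, 2.624]
contact_force: [-2.7, 2.1, 17.2]
grip_width: 0.3
finger_force: 8.6
```

```bash
python3 -m jog '[[0,0,0.7,0,0,0],[0,0,0.5,0,0,0],[0,0,0,0,0,0],[0,0,0,0,0,0]]'
```

```text
time: 15.4
tool_pos: [488.3, -71.2, 102.2]
tcp_rot: [3.141, 0.003, 2.624]
contact_force: [-6.0, 2.0, 25.8]
grip_width: 0.4
finger_force: 12.9
```

The force climbed to 25.8 N with almost no further travel, so the button is fully down. I'll release, rise and take a last look.

```bash
python3 -m jog '[[0,0,-4,0,0,0],[0,0,-8,0,0,0],[0,0,-12,0,0,0],[0,0,-30,0,0,0],[0,0,-40,0,0,0],[0,0,-35,0,0,0],[-10,0,0,0,0,0],[0,0,0,0,0,0],[0,0,0,0,0,0]]'
python3 - <<'E'
from h import *
p,r,o=pose(); c=cam("wrist"); im=bot.capture("wrist"); print(p,o['contact_force'],o['dq'].round(3))
x,y=topix(c,[480,0,90])[0].astype(int); print(x,y); save(cv2.resize(im[max(0,y-75):y+75,max(0,x-100):x+100],None,fx=4,fy=4,interpolation=cv2.INTER_CUBIC),"w5")
E
```

```text
time: 16.3
tool_pos: [495.3, -75.7, 226.9]
tcp_rot: [-3.141, -0.004, 2.624]
contact_force: [-0.5, 0.1, -0.9]
grip_width: 0.5
finger_force: 0.0
[495.3386351  -75.69069999 226.91409016] [-0.50417223  0.1218535  -0.89889913] [ 0.001  0.004  0.011  0.    -0.    -0.001]
308 132
```

View pics/w5.png

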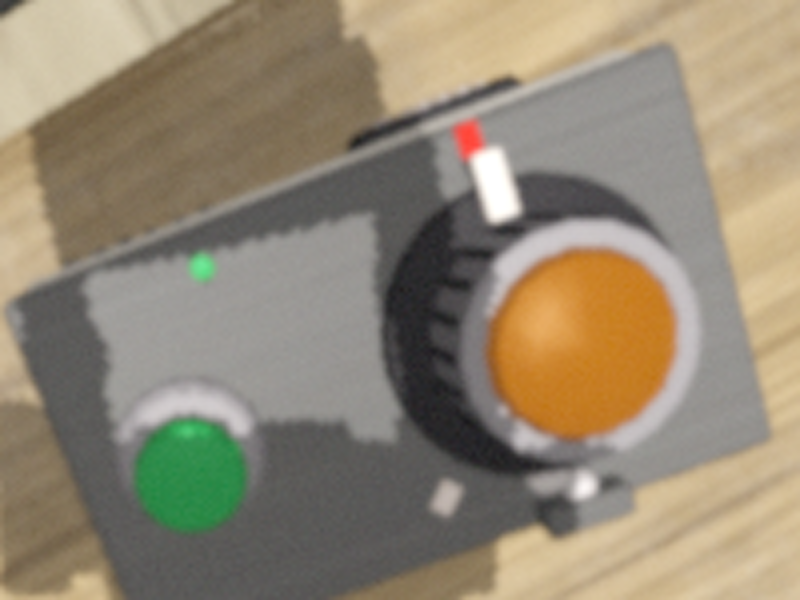

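The pointer stands at the red mark, (470,140) to (495,185). The button at (190,470) has sprung back up, and the robot is clear of everything.

```bash
python3 -c "
from plant import bot
print(bot.close_job())"
```

```text
the job is handed in; nothing more can be done
None
```

The job is handed in: the collar is locked with its pointer at the red mark, then the button was held at its halfway stop for over a second, pressed fully down and let spring back, with the bystanders never approached.

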